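# Clamp the lamp rim in the polishing fixture

## Robot

A 7-joint arm with a two-finger parallel gripper is mounted at the origin on a cart in front of the work surface, level with it; the furniture and walls round the work are solid. World frame = base frame: x ahead of the robot, y to its left, z up, the work surface at z = 0. Lengths are in m, angles in degrees, forces in N, time in s.
With the tool pointing down it reaches from about 0.35 to 0.775 m from the base axis. Payload 3.1 kg.
Tool frame: the origin (TCP) lies on the centre line of the jaws, within the pads' length; the fingertips stand 17 mm ahead of it and the grasp point (between the pads) lies 2 mm behind it (robot.tip_reach is the distance from the TCP to the fingertips, in m); z points along the fingers, y is the direction in which the jaws open and shut (so a half turn about z gives the same grasp; the last joint's range is limited). The gripper opens to 85 mm and grips with 20 to 120 N. Pads are 22 mm wide; open, the fingers measure 114 mm over their backs; the gripper's body (76 mm by 85 mm) begins 54 mm behind the grasp point. The pads swing forward as they close: fully open they stand 13 mm farther back than shut.
Start: joints at [61.037, 17.813, 0.802, 86.603, -0.252, 75.585, -1.558], TCP at [0.246, -0.492, 0.21] pointing down, gripper open.
Joint ranges: [-154.91, 154.91], [-16.99, 109.72], [-72.82, 74.43], [7.12, 147.25], [-82.49, 262.49], [11.32, 116.49], [-174.64, 174.64]. Speed limits (degrees/s): [159.86, 159.86, 180, 180, 180, 180, 180].

## Interface

Orientations are given as [roll, pitch, yaw] about the fixed x, y, z axes, in that order (R = Rz(yaw) Ry(pitch) Rx(roll)).
In Python, from station import robot, fingers, vision, workorder, recognise gives the robot as it stands. Calls block until the motion is done:
- robot.move_to(position, orientation): joint-space move of the TCP to a pose.
- robot.line_to(position, orientation=None, velocity=0.15, f_stop=None): straight line of the TCP; orientation=None keeps the orientation; velocity is the mean speed in m/s. With f_stop (N) it stops when the force on the tool has changed by that much, and returns True; else False.
- robot.move_j(angles): joint-space move.
- fingers.gripper_to(opening, force=None): opening from 0.0 (shut) to 1.0 (fully open); force is the grip in N (None keeps the last); returns when the fingers have stopped.
- robot.pause(seconds).
- robot.inverse_kinematics(position, orientation): joint angles nearest the present ones, or None.
- vision.grab_frame(name): name is "scene" or "top"; returns the picture (400x640x3 uint8, red, green, blue); there is no depth.
- vision.calibration(name): a dict with "mtx" (3x3 intrinsics, pixels), "extrinsics" (4x4, takes a point from world to camera coordinates). Camera axes: x right, y up, looking along -z (the intrinsics and any distortion apply to the point x, -y, -z); pixel columns grow to the right and rows downward; lengths in m; the calibration is good to about 2 mm. A picture is of the moment at which its call begins. calibration takes no time and is no camera call.
A pose or a line that the arm cannot do raises robot.PlanningError and nothing moves.
- workorder.close_job(): hands the job in, once; it reports no verdict.
Trained networks look in the newest picture that a camera, given by its name, has taken for a name from the list of things; names that differ only in an ending like _2 or _b are one class to them, and where a whole thing is asked for, a point or a joint stands for the part that bears it (a point fixed in the world has none). Each returns a list of dicts, best first, with "p" (0 to 1); they miss things now and then, are a little off and sometimes report something else, mostly with a low value. They report only what shows in the picture. A call takes as long as a camera call.
- recognise(label, camera): "rect" ([centre column, centre row, width, height] in pixels, round what is visible of it).
Readings, each from a call of its own:
- robot.current_time_s(): time.
- robot.current_joint_positions(): joint angles.
- robot.current_dq(): joint speeds.
- robot.current_joint_torque(): joint torques, N m.
- robot.current_tool_pos(): TCP position.
- robot.current_eef_rot(): TCP orientation.
- robot.current_contact_force(): force on the tool from outside, world axes, zero at the start.
- robot.current_torque(): the same for the moment, N m.
- robot.current_finger_gap(): opening from 0.0 (shut) to 1.0 (fully open).
Only numpy, scipy, OpenCV 4.12 (cv2) and the standard library are available. Lean on these libraries where they do the work, as an engineer would, in place of code of your own. Each camera call takes 0.05 s, during which the arm holds its last target.

## Task

A chrome lamp rim lies on the plywood clamping fixture, ready for polishing. Swing the steel clamp strap over it with the back of a finger until the strap's notch is fully home on the bolt, then push the cam lever right down level to lock it, and take the hand away. Only push, pick nothing up, and leave the rim and the things lying around where they are.

Things in the scene. Friction and masses are not known exactly. Their poses are not given: they have to be found in the camera images.
- fixture: Clamping fixture, screwed to the bench: plywood board 130 mm along its x, 240 mm along its y, 15 mm thick. Origin: centre of the board's underside, z up. The round steel strap post stands at y = +80 mm, the 10 mm draw bolt with the cam lever at y = -75 mm, and the lamp rim lies between them on three small rubber seats (3 mm high), round a wooden boss (60 mm wide, 11 mm high).
- post_axis (a point): Point on the vertical axis about which the strap swings, at the height of the strap's top face, 58 mm above the bench (a hexagon nut, 21 mm wide, stands up to 68 mm there).
- strap_mid (a point): Point on the middle line of the strap, 75 mm from the post axis, half-way up its thickness (49 mm above the bench). The strap is a flat dark steel bar 26 mm wide and 18 mm thick, from 40 to 58 mm above the bench, and reaches 181 mm from the post axis. It swings level, above the rim; a side notch near its free end receives the draw bolt. Two rubber feet under it end 1.5 mm above the rim.
- strap (a joint): Opening angle of the strap, rad. 0 = home: it lies along the fixture's -y from the post, over the rim, notch round the bolt, against a hard stop. It grows as the strap swings open toward the fixture's -x (the near side); seen from above, the strap is swung home anticlockwise. Starts 0.6 to 1.0. It has friction (about 2 N to push at 75 mm from the post) and stays where it is left.
- cam_pin (a point): Middle of the level pin on which the cam lever turns, on top of the draw bolt, 74 mm above the bench. The pin runs along the fixture's x.
- lever_end (a point): Point on the upper face of the cam lever's black end, 80 mm from the pin along the lever (end pad 34 mm long, 24 mm wide, 12 mm thick; its outer edge is 100 mm from the pin).
- cam_lever (a joint): Angle of the cam lever, rad. At 0 it rises at 1.134 rad (65 degrees) above level, leaning out to the fixture's -y, away from the strap; it grows as the lever is pushed down, and at 1.134 it is level, pointing along -y, against a hard stop. Starts 0 to 0.35. It stays where it is left; about 3 N at its end moves it, 5 N half-way along.
- lamp_rim: Chrome lamp rim, a flat ring 106 mm across, 15 mm high, lying loose on the rubber seats round the boss (top 33 mm above the bench). Origin: centre of its underside. Not to be moved.
- bulb_box: Small carton of bulbs, 56 x 90 x 46 mm, loose, behind the fixture on the left. Origin: centre of its underside. Leave alone.
- sanding_block: Cork sanding block, 63 x 112 x 35 mm, loose, to the right of the fixture. Origin: centre of its underside. Leave alone.
- pliers: Pliers, 58 x 177 x 13 mm, loose, near the bench's front edge on the right. Origin: centre of the underside. Leave alone.

How it is judged:
By the outcome, as a careful person would: the job done as asked, in the order asked, and still so for the second after the job is handed in, with the robot touching nothing.
It also fails if it takes over 43 s, if anything falls off the work surface, if the arm or the gripper's body presses on something with over 40 N, if the wrist force passes 120 N, or if a joint passes its speed limit or range.

## Working session

There is one attempt and no reset: what is moved stays moved. The work goes in short steps, each a Python script; the robot and the scene stay as the last script left them, time stands still between calls to the robot, and variables do not carry over. Pictures are saved under pics/ and viewed, and the job is handed in when it is done.

```bash
mkdir -p pics; cat > h.py <<'E'
from station import robot, fingers, vision, workorder, recognise
import numpy as np, cv2
def save(cam,name):
    im=vision.grab_frame(cam); cv2.imwrite('pics/'+name+'.png',cv2.cvtColor(im,cv2.COLOR_RGB2BGR)); return im
def ray(cam,uv):
    c=vision.calibration(cam);K=np.array(c['mtx'],float);E=np.array(c['extrinsics'],float)
    d=np.array(c.get('dist',c.get('distortion',np.zeros(5))),float).ravel()
    p=cv2.undistortPoints(np.array([[uv]],float),K,d)[0,0]
    r=np.array([p[0],-p[1],-1.]);R=E[:3,:3];return -R.T@E[:3,3],R.T@r
def atz(cam,uv,z):
    o,r=ray(cam,uv);return o+r*(z-o[2])/r[2]
def proj(cam,P):
    c=vision.calibration(cam);K=np.array(c['mtx'],float);E=np.array(c['extrinsics'],float)
    d=np.array(c.get('dist',c.get('distortion',np.zeros(5))),float).ravel()
    P=np.atleast_2d(P);q=(E[:3,:3]@P.T).T+E[:3,3];q=q*[1,-1,-1]
    return cv2.projectPoints(q,np.zeros(3),np.zeros(3),K,d)[0][:,0]
E
python3 - <<'E'
from h import *
for c in('scene','top'):
    save(c,c+'0'); k=vision.calibration(c);print(c,k.keys(),k, ray(c,(320,200)))
    for n in['fixture','post_axis','strap_mid','strap','cam_pin','lever_end','cam_lever','lamp_rim','bulb_box','sanding_block','pliers']:
        try:
            print(n,[(round(r['p'],2),np.round(r['rect'],1).tolist()) for r in recognise(n,c)[:2]])
        except Exception as e: print(n,e)
print(robot.current_time_s())
E
```

```text
scene dict_keys(['mtx', 'extrinsics']) {'mtx': array([[459.69023951,   0.        , 316.13282119],
       [  0.        , 459.69023951, 203.46916892],
       [  0.        ,   0.        ,   1.        ]]), 'extrinsics': array([[ 0.89344685, -0.44885163,  0.01688003, -0.55480587],
       [ 0.17764405,  0.38762071,  0.90454009, -0.10553649],
       [-0.41254735, -0.80515986,  0.42605432, -1.10278773],
       [ 0.        ,  0.        ,  0.        ,  1.        ]])} (array([ 0.05948533, -1.0960378 ,  0.57467461]), array([ 0.42140417,  0.80430914, -0.41908598]))
fixture [(0.85, [310.9, 240.5, 79.6, 66.7]), (0.51, [297.2, 225.4, 26.5, 29.9])]
post_axis [(0.7, [306.1, 240.3, 96.8, 67.1])]
strap_mid [(0.96, [305.3, 220.1, 55.2, 22.0])]
strap [(0.76, [303.7, 218.9, 59.4, 21.1])]
cam_pin [(0.8, [311.3, 240.8, 84.0, 66.3]), (0.58, [304.7, 218.6, 55.8, 19.8])]
lever_end [(0.84, [296.6, 226.2, 24.5, 32.5])]
cam_lever [(0.65, [298.6, 226.4, 25.1, 23.6]), (0.17, [310.4, 239.6, 82.6, 65.6])]
lamp_rim [(0.93, [316.2, 234.7, 45.5, 23.2])]
bulb_box []
sanding_block [(0.67, [382.9, 279.4, 49.3, 45.9])]
plier
[... 477 characters left out ...]
    ,  1.        ]])} (array([ 0.28374542, -0.19660901,  1.22351087]), array([ 0.1939791 ,  0.01517173, -0.98092756]))
fixture [(0.93, [331.9, 206.9, 79.1, 83.1])]
post_axis [(0.57, [332.2, 209.8, 88.0, 86.6])]
strap_mid [(0.9, [317.5, 213.9, 10.4, 61.8]), (0.73, [359.4, 227.6, 23.5, 25.3])]
strap [(0.92, [313.1, 212.8, 13.0, 69.3]), (0.57, [331.6, 205.4, 80.2, 80.8])]
cam_pin [(0.8, [333.6, 206.1, 82.3, 83.9])]
lever_end [(0.57, [358.4, 225.3, 28.3, 23.4])]
cam_lever [(0.47, [358.6, 225.0, 24.9, 21.8])]
lamp_rim [(0.61, [335.7, 205.2, 31.8, 34.3])]
bulb_box [(0.89, [240.3, 169.6, 38.3, 31.6])]
sanding_block [(0.63, [402.9, 185.4, 38.0, 24.6])]
pliers [(0.68, [418.0, 251.4, 58.3, 23.0])]
1.2
```

```bash
python3 - <<'E'
import cv2
a=cv2.imread('pics/top0.png');cv2.imwrite('pics/top0c.png',cv2.resize(a[150:270,260:400],None,fx=5,fy=5,interpolation=cv2.INTER_CUBIC))
a=cv2.imread('pics/scene0.png');cv2.imwrite('pics/scene0c.png',cv2.resize(a[170:290,240:380],None,fx=5,fy=5,interpolation=cv2.INTER_CUBIC))
E
```

```text
(no output)
```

View pics/top0.png

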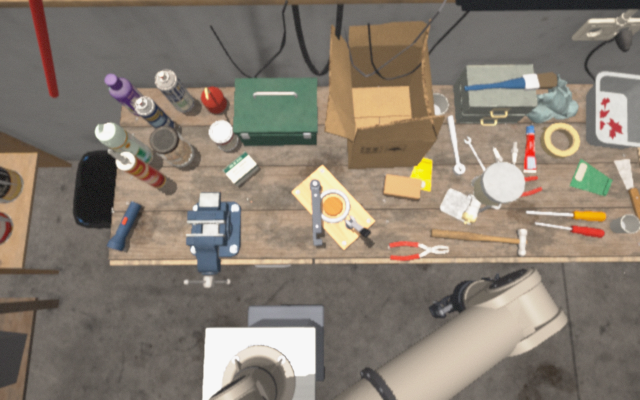

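View pics/scene0.png

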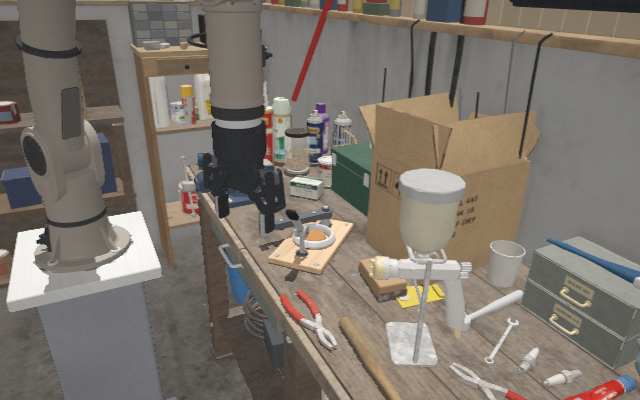

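View pics/top0c.png

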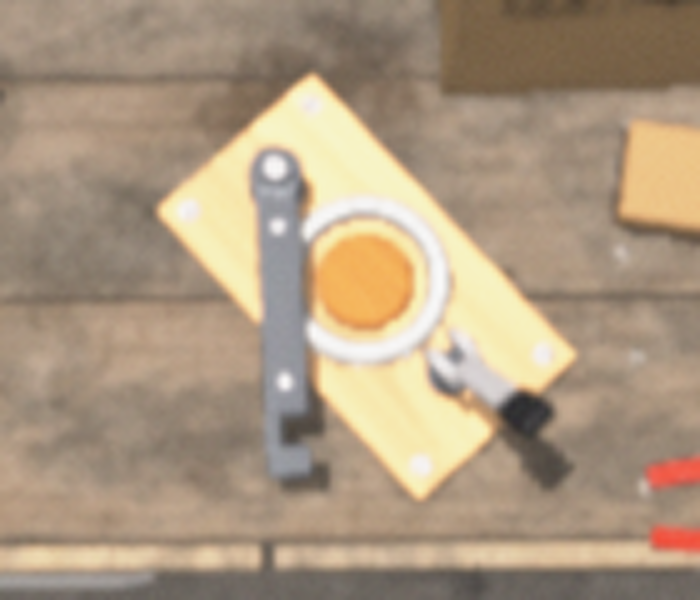

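View pics/scene0c.png

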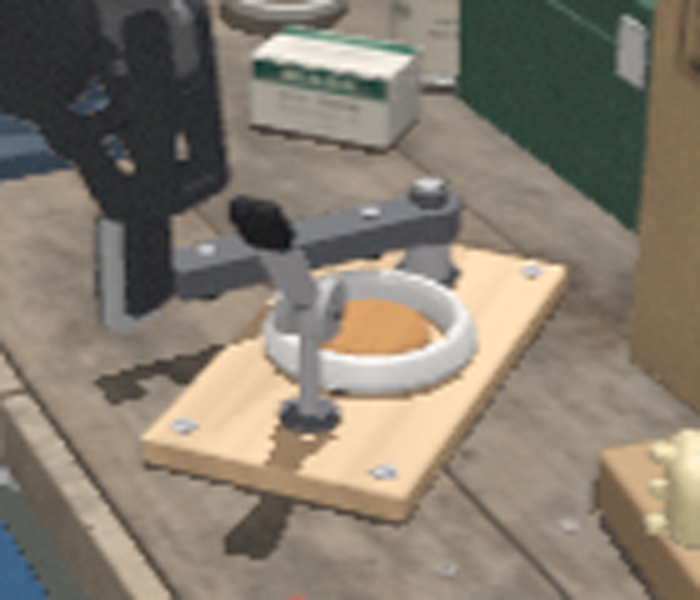

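The top view shows the board as a tilted rectangle, with crop corners at (314,73), (157,210), (420,500) and (577,355). The post nut is at (274,167). The strap runs to about (290,475) and its notch opens to the right. The lever's black end is at about (527,410), and the path between strap and bolt is clear.

```bash
python3 - <<'E'
from h import *
f=lambda x,y:(260+(x+.5)/5-.5,150+(y+.5)/5-.5)
g=lambda x,y:(240+(x+.5)/5-.5,170+(y+.5)/5-.5)
C=np.array([atz('top',f(*p),.015) for p in[(314,73),(157,210),(420,500),(577,355)]]);print(C.round(4))
print('sides',[np.linalg.norm(C[i]-C[(i+1)%4]).round(4) for i in range(4)])
c=C.mean(0);v=(C[0]+C[1]-C[2]-C[3])[:2];v/=np.linalg.norm(v)
w=(C[0]+C[3]-C[1]-C[2])[:2];w/=np.linalg.norm(w)
print('c',c,'yaw y-90',np.degrees(np.arctan2(v[1],v[0]))-90,'x',np.degrees(np.arctan2(w[1],w[0])))
nut=atz('top',f(274,167),.068);print('nut',nut,'pred',c[:2]+.08*v)
rim=atz('top',f(368,280),.030);print('rim',rim, (rim[:2]-c[:2])@np.c_[w,v])
e=(atz('top',f(268,478),.058)+atz('top',f(312,472),.058))/2;print('strap end',e,np.linalg.norm(e-nut))
for p in[(278,227),(286,382)]:
  q=atz('top',f(*p),.058);print(q,np.linalg.norm((q-nut)[:2]),np.degrees(np.arctan2(*(q-nut)[1::-1])))
# scene check: board corners
S=np.array([atz('scene',g(*p),.015) for p in[(568,265),(143,440),(408,500)]]);print('scene corners',S.round(4))
print('scene nut',atz('scene',g(429,184),.068),'bolt base',atz('scene',g(308,415),.019),'pred',c[:2]-.075*v)
# lever pad
o1,r1=ray('top',f(527,410));o2,r2=ray('scene',g(263,222))
A=np.c_[r1,-r2];t=np.linalg.lstsq(A,o2-o1,rcond=None)[0];a=o1+t[0]*r1;b=o2+t[1]*r2;print('pad',a,b)
E
```

```text
[[ 0.6361 -0.1859  0.015 ]
 [ 0.5497 -0.089   0.015 ]
 [ 0.3715 -0.2476  0.015 ]
 [ 0.4581 -0.3438  0.015 ]]
sides [np.float64(0.1298), np.float64(0.2385), np.float64(0.1294), np.float64(0.238)]
c [ 0.50384004 -0.21658028  0.015     ] yaw y-90 -48.37593467292532 x -48.127960713053874
nut [ 0.56341523 -0.1624566   0.068     ] pred [ 0.56364157 -0.16344106]
rim [ 0.50229784 -0.21778153  0.03      ] [-0.00013487 -0.00195074]
strap end [ 0.38320777 -0.17111017  0.058     ] 0.18069203879616572
[ 0.5293849  -0.16446823  0.058     ] 0.03408973246069035 -176.61702422601854
[ 0.43719708 -0.16894623  0.058     ] 0.12638487443638005 -177.05667303667724
scene corners [[ 0.6371 -0.1847  0.015 ]
 [ 0.3721 -0.2515  0.015 ]
 [ 0.459  -0.3467  0.015 ]]
scene nut [ 0.56374708 -0.16409159  0.068     ] bolt base [ 0.44659192 -0.26953971  0.019     ] pred [ 0.4477761 -0.2663983]
pad [ 0.41027251 -0.30071733  0.14032334] [ 0.41064513 -0.30085109  0.14037972]
```

Both cameras agree. The fixture is at about (0.504, -0.217) with yaw -48.3°. The strap is about 38.7° (0.675 rad) open and the lever about 52° above level. The strap end comes out at 180.7 mm and the pad radius at 83.6 mm, both matching the given sizes. Next I plan the strap swing and check it with inverse kinematics.

```bash
cat >> h.py <<'E'
YAW=-48.3; cx,cy=.5038,-.2175
X=np.array([np.cos(np.radians(YAW)),np.sin(np.radians(YAW)),0]);Y=np.array([-X[1],X[0],0])
F=lambda x,y,z:np.array([cx,cy,0])+x*X+y*Y+[0,0,z]
post=F(0,.08,0)
def strap_tcp(op,clear,R=.09,z=.0605):
    a=np.radians(YAW-90-op);u=np.array([np.cos(a),np.sin(a),0]);t=np.array([-u[1],u[0],0])
    p=post+R*u-(.0275+clear)*t;p[2]=z
    return p.tolist(),[180,0,YAW+90-op]
TIL=[180,0,YAW+90]
def lever_tcp(th,s,h=.006,w=.011):
    th=np.radians(th)
    y=-.075-s*np.cos(th)+h*np.sin(th)+w*1
    z=.074+s*np.sin(th)+h*np.cos(th)+.017
    return F(0,y,z).tolist()
E
python3 - <<'E'
from h import *
print(robot.current_eef_rot(),robot.tip_reach,robot.current_contact_force())
for op,c in[(39,.02),(20,0),(0,0),(0,-.005)]:
    p,o=strap_tcp(op,c);print(op,np.round(p,3),o,np.round(robot.inverse_kinematics(p,o),0))
for th,s in[(60,.08),(52,.082),(0,.09)]:
    p=lever_tcp(th,s);print(th,np.round(p,3),np.round(robot.inverse_kinematics(p,TIL),0))
E
```

```text
[1.79995483e+02 1.27069918e-03 2.65784664e+01] 0.017 [0.76722123 0.21137763 0.33686219]
39 [ 0.471 -0.121  0.06 ] [180, 0, 2.700000000000003] [ 25.  20. -15. 108.   6.  54. -81.]
20 [ 0.47  -0.172  0.06 ] [180, 0, 21.700000000000003] [ 29.  21. -13. 106.   6.  54. -55.]
0 [ 0.478 -0.204  0.06 ] [180, 0, 41.7] [ 32.  23. -14. 103.   7.  55. -33.]
0 [ 0.481 -0.207  0.06 ] [180, 0, 41.7] [ 32.  23. -14. 102.   7.  55. -33.]
60 [ 0.43  -0.283  0.163] [ 40.  16. -10.  96.   3.  68. -20.]
52 [ 0.422 -0.291  0.159] [ 41.  16. -10.  97.   3.  68. -18.]
0 [ 0.389 -0.32   0.097] [ 44.  18.  -8. 103.   3.  59. -14.]
```

```bash
python3 - <<'E'
from h import *
robot.line_to([.246,-.492,.27],velocity=.25)
fingers.gripper_to(0.0)
p,o=strap_tcp(39,.018)
robot.move_to([p[0],p[1],.27],o)
print(robot.line_to([p[0],p[1],.12],velocity=.25))
print(robot.line_to(p,velocity=.08,f_stop=8),robot.current_tool_pos(),robot.current_finger_gap(),robot.current_time_s(),robot.current_contact_force())
save('top','t1');save('scene','s1')
a=cv2.imread('pics/t1.png');b=cv2.imread('pics/s1.png')
cv2.imwrite('pics/v1.png',np.hstack([cv2.resize(a[150:270,270:400],(390,360)),cv2.resize(b[170:290,240:370],(390,360))]))
E
```

```text
False
False [ 0.47207628 -0.12315234  0.06097701] -0.003988932820157637 5.5917 [-0.46765199 -0.64714581  0.07223792]
```

View pics/v1.png

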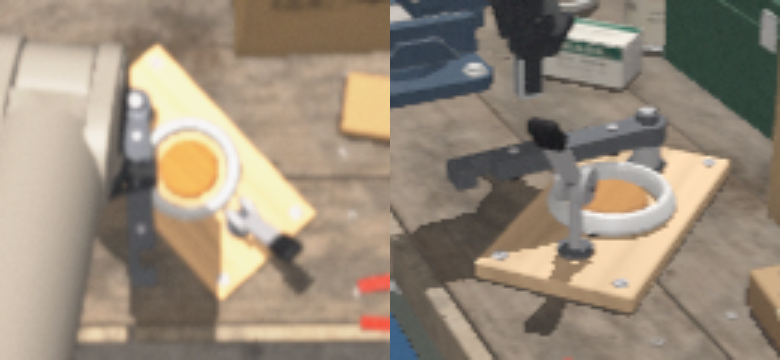

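```bash
python3 - <<'E'
from h import *
P=np.array([[.472,-.123,.044],[.472,-.123,.058],[.472,-.123,.11]])
q=proj('scene',P);print(q,(q-[240,170])*3+[390,0]); print(robot.current_tool_pos(),robot.current_time_s())
b=save('scene','s2');b=cv2.imread('pics/s2.png')
cv2.imwrite('pics/v2.png',cv2.resize(b[120:290,220:390],(680,600)[::1],interpolation=cv2.INTER_CUBIC)[:600])
E
```

```text
[[286.07172812 214.98981207]
 [286.01151756 210.08882997]
 [285.7824176  191.44069202]] [[528.21518437 134.96943622]
 [528.03455269 120.2664899 ]
 [527.34725279  64.32207605]]
[ 0.47220274 -0.12319463  0.06117873] 5.6917
```

View pics/v2.png

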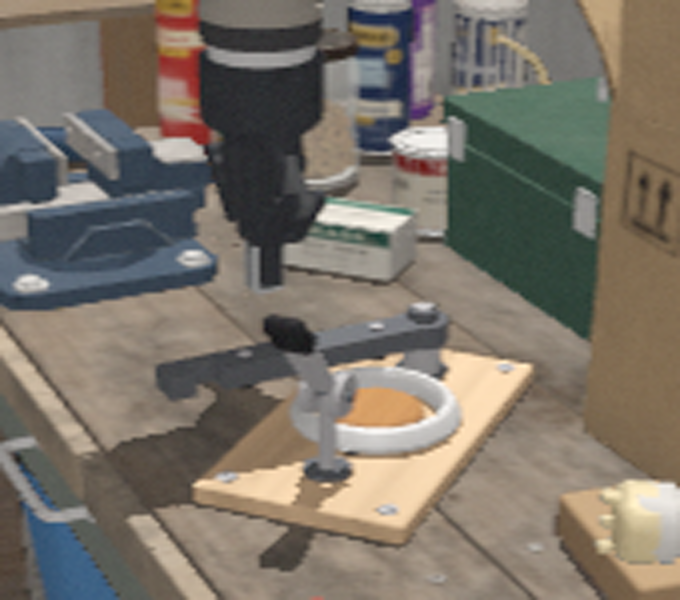

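```bash
python3 - <<'E'
from h import *
print(proj('scene',[[.246,-.492,.193],[.246,-.492,.206],[.246,-.492,.21]]))
print(proj('top',[[.472,-.123,.044],[.472,-.123,.08],[.472,-.123,.11]]))
print(proj('scene',[[.472,-.123,.044],[.472,-.123,.08]]),robot.current_joint_positions())
save('top','t2');b=cv2.imread('pics/t2.png')
cv2.imwrite('pics/v3.png',cv2.resize(b[150:270,250:400],(750,600),interpolation=cv2.INTER_CUBIC))
E
```

```text
[[245.88805769 252.84418341]
 [245.48799791 245.72000553]
 [245.363662   243.50585859]]
[[301.3653959  215.045811  ]
 [300.59321148 213.07498104]
 [299.91283406 211.33846816]]
[[286.07172812 214.98981207]
 [285.91565463 202.28583799]] [ 26.36879209  19.77536347 -16.94160704 107.47799304   7.0420206
  53.66588081 -81.10499431]
```

View pics/v3.png

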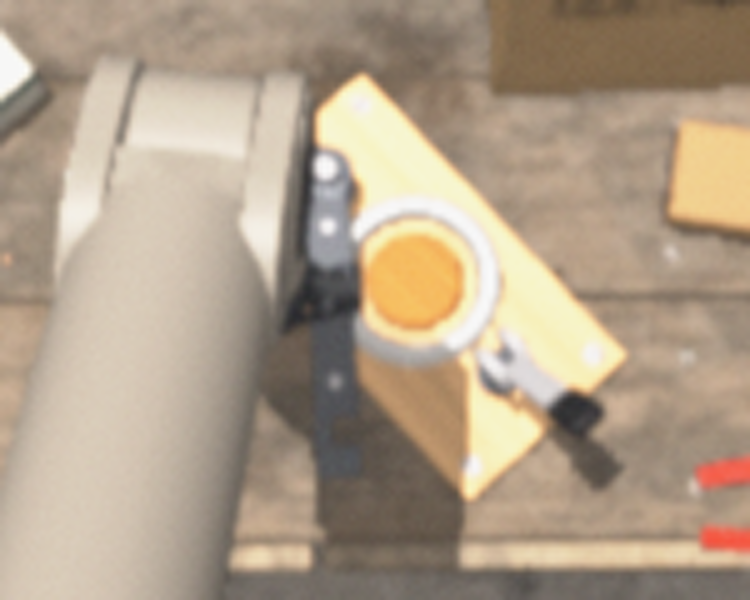

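```bash
python3 - <<'E'
import cv2
a=cv2.imread('pics/scene0.png');cv2.imwrite('pics/v4.png',cv2.resize(a[110:260,190:330],(700,600),interpolation=cv2.INTER_CUBIC))
E
```

```text
(no output)
```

View pics/v4.png

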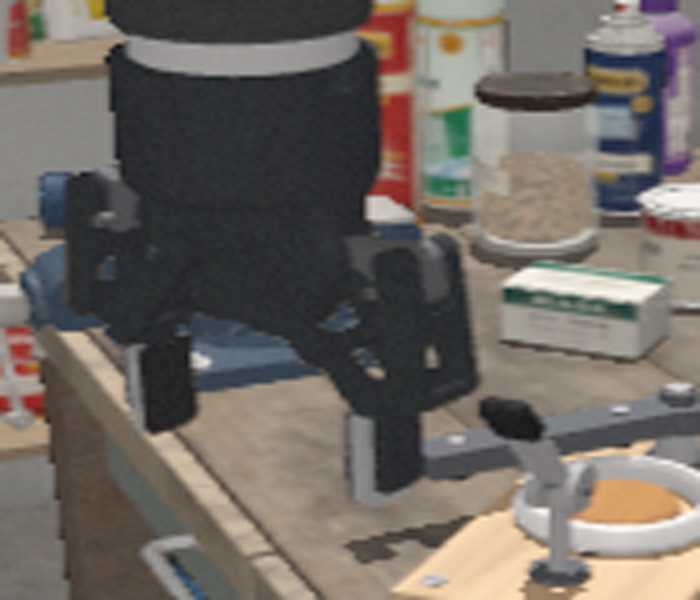

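The commanded tip height and the picture disagree. In the scene picture the fingertip ends at about row 202, but a tip at z=0.044 should project to row 215. So it looks about 35 mm too high, and the start picture shows the same offset. A gentle swing of a few degrees will settle it: if the tip really is high, it passes harmlessly above the strap.

```bash
python3 - <<'E'
from h import *
for op in(37,33,30):
    p,o=strap_tcp(op,0.0)
    print(op,robot.line_to(p,o,velocity=.05,f_stop=10),robot.current_contact_force().round(2) if hasattr(robot.current_contact_force(),'round') else robot.current_contact_force(),np.round(robot.current_tool_pos(),4))
print(robot.current_time_s())
save('top','t3');save('scene','s3')
a=cv2.imread('pics/t3.png');b=cv2.imread('pics/s3.png')
cv2.imwrite('pics/v5.png',np.hstack([cv2.resize(a[150:270,270:400],(390,360)),cv2.resize(b[170:290,240:370],(390,360))]))
E
```

```text
37 False [-1.59 -0.06  0.29] [ 0.4715 -0.1442  0.0605]
33 False [ 0.34  0.72 -0.11] [ 0.4704 -0.1504  0.0605]
30 False [1.03 0.49 0.23] [ 0.4698 -0.1554  0.0605]
6.9
```

View pics/v5.png

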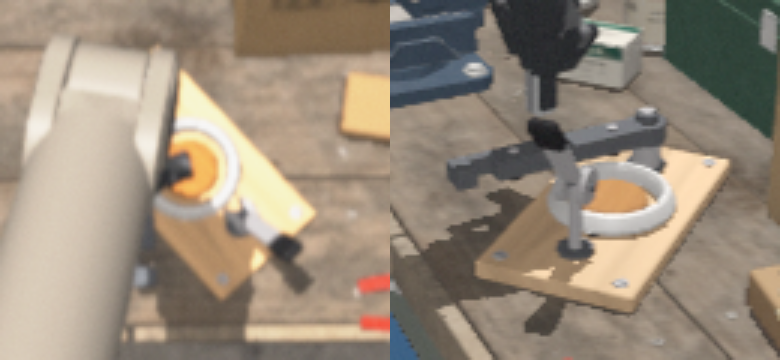

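The strap did not move and there was no contact force, so the tip passed above it. The picture was right: the fingertips really sit about 35 mm higher than the tool frame says. I'll back off, lower with a force guard and look again.

```bash
python3 - <<'E'
from h import *
print(robot.current_tool_pos(),robot.current_finger_gap())
p,o=strap_tcp(39,.02)
robot.line_to(p,o,velocity=.1)
p[2]=.028
print(robot.line_to(p,o,velocity=.05,f_stop=6),robot.current_contact_force(),np.round(robot.current_tool_pos(),4))
save('top','t4');save('scene','s4')
for z in(.011,.03,.035,.04,.045,.05,.055): print(z,proj('scene',[[p[0],p[1],z]]).round(1))
b=cv2.imread('pics/s4.png')
cv2.imwrite('pics/v6.png',cv2.resize(b[150:270,220:360],(700,600),interpolation=cv2.INTER_CUBIC))
print(robot.current_time_s())
E
```

```text
[ 0.46991411 -0.15510569  0.06052033] -0.0021492774158880772
False [1.1375285  0.13294685 0.20992735] [ 0.4716 -0.121   0.0281]
0.011 [[285.7 226.1]]
0.03 [[285.6 219.6]]
0.035 [[285.6 217.9]]
0.04 [[285.6 216.1]]
0.045 [[285.6 214.4]]
0.05 [[285.5 212.6]]
0.055 [[285.5 210.9]]
8.3917
```

View pics/v6.png

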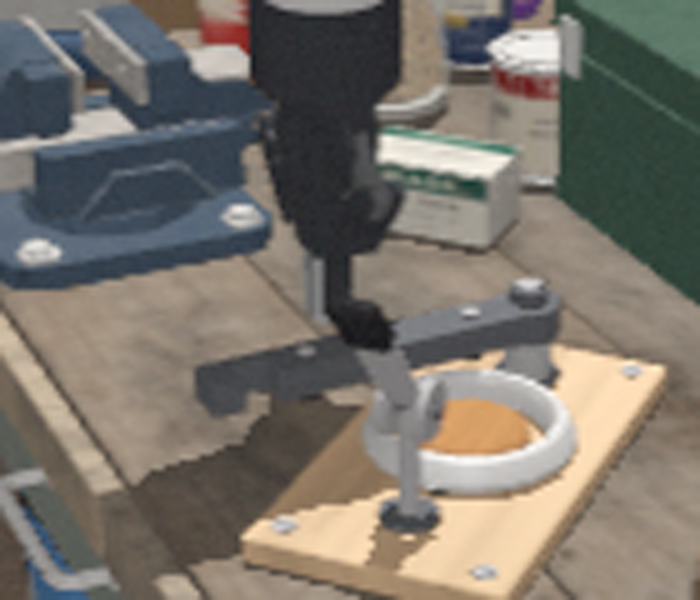

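The fingertip now shows at about pixel (284, 214), so z≈0.046. That means the tips are about 18 mm above the reported TCP, not 17 mm below it. I'll use this measured offset from here. With the tool at z=0.026 the tip is at about 0.044, level with the strap and clear of the rim (0.033). Now the first part of the swing.

```bash
python3 - <<'E'
from h import *
Z=.026
for op in(38,35,31,27,23):
    p,o=strap_tcp(op,0.0,z=Z)
    print(op,robot.line_to(p,o,velocity=.05,f_stop=15),np.round(robot.current_contact_force(),1),np.round(robot.current_tool_pos(),4))
print(robot.current_time_s())
save('top','t5');save('scene','s5')
a=cv2.imread('pics/t5.png');b=cv2.imread('pics/s5.png')
cv2.imwrite('pics/v7.png',np.hstack([cv2.resize(a[150:270,270:400],(390,360)),cv2.resize(b[170:290,240:370],(390,360))]))
E
```

```text
38 False [ 0.1 -0.5 -0.2] [ 0.4719 -0.1431  0.0259]
35 False [-0.7  0.1 -0.9] [ 0.4709 -0.1474  0.026 ]
31 False [-0.1  0.4 -0.6] [ 0.4699 -0.154   0.026 ]
27 False [1.  0.2 0.1] [ 0.4695 -0.1607  0.026 ]
23 False [-0.  -0.  -0.5] [ 0.4695 -0.1673  0.026 ]
10.075
```

View pics/v7.png

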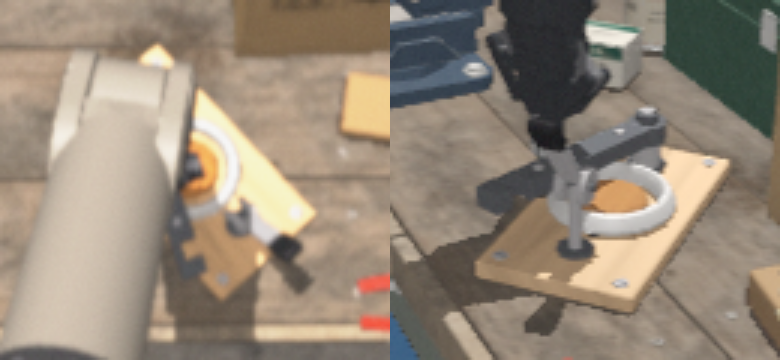

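The strap is swinging with the finger and now sits about half-way over the board. I carry on to home, then press lightly against the stop.

```bash
python3 - <<'E'
from h import *
Z=.026
for op in(19,15,11,7,4,2):
    p,o=strap_tcp(op,0.0,z=Z)
    print(op,robot.line_to(p,o,velocity=.05,f_stop=15),np.round(robot.current_contact_force(),1),np.round(robot.current_tool_pos(),4))
p,o=strap_tcp(0,-.010,z=Z)
print('press',robot.line_to(p,o,velocity=.02,f_stop=12),np.round(robot.current_contact_force(),1),np.round(robot.current_tool_pos(),4),[((np.array(robot.current_tool_pos())-post)@v).round(4) for v in(X,Y)])
print(robot.current_time_s())
save('top','t6');save('scene','s6')
a=cv2.imread('pics/t6.png');b=cv2.imread('pics/s6.png')
cv2.imwrite('pics/v8.png',np.hstack([cv2.resize(a[150:270,270:400],(390,360)),cv2.resize(b[170:290,240:370],(390,360))]))
E
```

```text
19 False [-0.3 -0.1 -0. ] [ 0.4699 -0.1738  0.026 ]
15 False [-0.8 -0.1  0.1] [ 0.4708 -0.1803  0.026 ]
11 False [0.3 0.6 0.4] [ 0.4721 -0.1867  0.026 ]
7 False [0.6 0.5 0.2] [ 0.474 -0.193  0.026]
4 False [0.8 0.5 0. ] [ 0.4755 -0.1977  0.026 ]
2 False [-0.2  0.1  0.4] [ 0.4767 -0.2005  0.026 ]
press True [-1.   0.1  1.6] [ 0.4785 -0.2043  0.0253] [np.float64(-0.0267), np.float64(-0.0901)]
12.2833
```

View pics/v8.png

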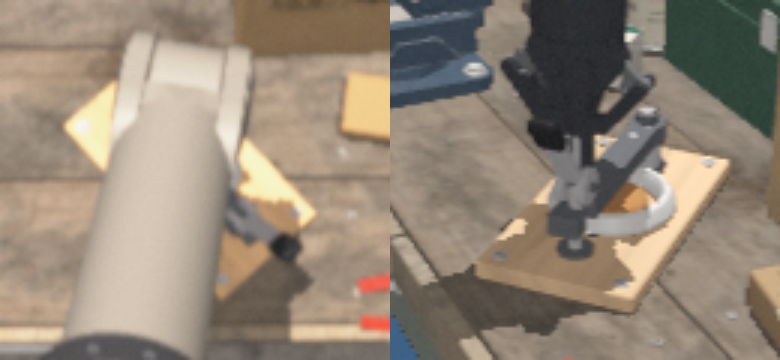

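```bash
python3 - <<'E'
from h import *
p,o=strap_tcp(0,-.012,z=.026)
print('press',robot.line_to(p,o,velocity=.02,f_stop=18),np.round(robot.current_contact_force(),1),[((np.array(robot.current_tool_pos())-post)@v).round(4) for v in(X,Y)])
p,o=strap_tcp(0,.03,z=.026); robot.line_to(p,o,velocity=.1)
p[2]=.19; robot.line_to(p,o,velocity=.25)
q=F(-.2,-.02,.19).tolist(); robot.line_to(q,o,velocity=.3)
print(robot.current_time_s(),robot.current_tool_pos())
save('top','t7');save('scene','s7')
a=cv2.imread('pics/t7.png');b=cv2.imread('pics/s7.png')
cv2.imwrite('pics/v9.png',np.hstack([cv2.resize(a[150:270,270:400],(390,360)),cv2.resize(b[170:290,240:370],(390,360))]))
E
```

```text
press True [0.5 0.  0.2] [np.float64(-0.0275), np.float64(-0.0911)]
14.7667 [ 0.35503391 -0.08166132  0.18904453]
```

View pics/v9.png

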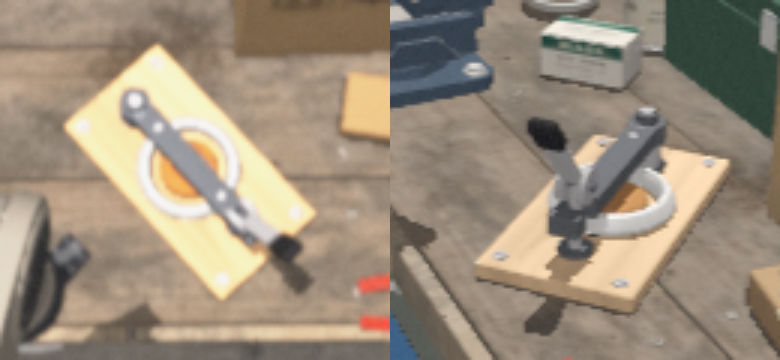

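The strap lies along the fixture's middle line and its notch is round the bolt. I check the angle from the rivet positions, then go for the lever with the corrected tip height.

```bash
python3 - <<'E'
from h import *
im=cv2.imread('pics/t7.png')
cv2.imwrite('pics/v10.png',cv2.resize(im[170:240,300:375],(750,600),interpolation=cv2.INTER_CUBIC))
# predicted rivets for several angles
for op in(0,2,4):
    a=np.radians(YAW-90-op);u=np.array([np.cos(a),np.sin(a),0])
    print(op,[((proj('top',(post+r*u+[0,0,.058])[None])[0]-[300,170])*[10,600/70]).round(0) for r in(.034,.1264)])
E
```

```text
0 [array([228., 189.]), array([439., 385.])]
2 [array([225., 191.]), array([428., 394.])]
4 [array([222., 193.]), array([416., 402.])]
```

View pics/v10.png

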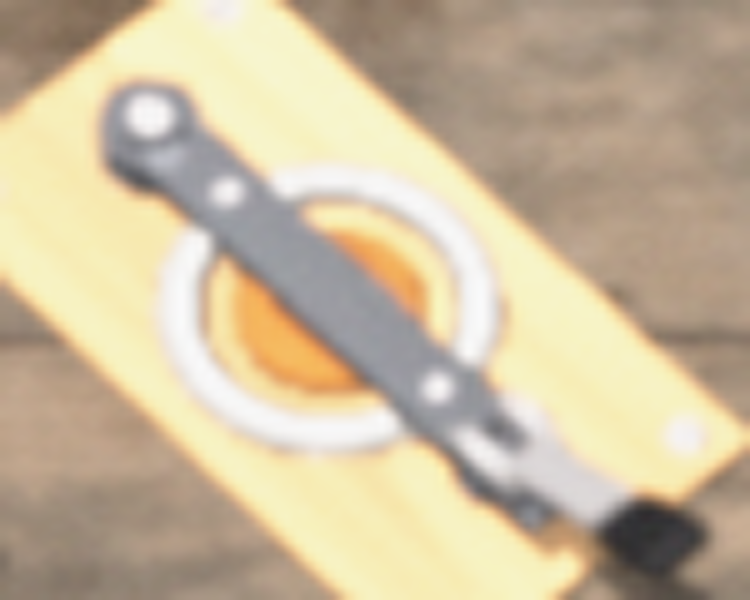

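The rivets show at (228,190) and (438,387), against a prediction of (228,189) and (439,385) for fully home. The strap is home to within about 0.3°. Now the lever.

```bash
sed -i 's/h\*np.cos(th)+.017/h*np.cos(th)-.018/' h.py; python3 - <<'E'
from h import *
p=lever_tcp(64,.080);hi=[p[0],p[1],p[2]+.04]
robot.line_to([hi[0],hi[1],.19],TIL,velocity=.2)
robot.line_to(p,TIL,velocity=.08,f_stop=6)
for th in(58,50,44,38):
    print(th,robot.line_to(lever_tcp(th,.082),TIL,velocity=.05,f_stop=15),np.round(robot.current_contact_force(),1),np.round(robot.current_tool_pos(),4))
print(robot.current_time_s())
save('top','t8');save('scene','s8')
a=cv2.imread('pics/t8.png');b=cv2.imread('pics/s8.png')
cv2.imwrite('pics/v11.png',np.hstack([cv2.resize(a[150:270,270:400],(390,360)),cv2.resize(b[170:290,240:370],(390,360))]))
E
```

```text
58 False [-0.2  0.8 -0.6] [ 0.4269 -0.2863  0.1289]
50 False [1.  0.1 0.2] [ 0.4195 -0.2923  0.1224]
44 False [-0.5 -1.2  0.8] [ 0.4145 -0.2968  0.117 ]
38 False [-0.6 -0.3 -0.7] [ 0.4097 -0.3009  0.1107]
18.3333
```

View pics/v11.png

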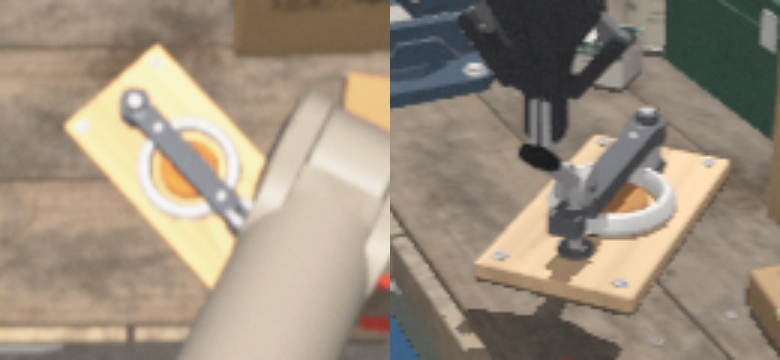

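The finger is on the black pad and the lever is moving down. I continue to level.

```bash
python3 - <<'E'
from h import *
for th,s in((32,.083),(26,.084),(20,.085),(14,.086),(8,.087),(3,.088)):
    print(th,robot.line_to(lever_tcp(th,s),TIL,velocity=.05,f_stop=15),np.round(robot.current_contact_force(),1),np.round(robot.current_tool_pos(),4))
p=lever_tcp(0,.088);p[2]-=.02
print('press',robot.line_to(p,TIL,velocity=.02,f_stop=18),np.round(robot.current_contact_force(),1),np.round(robot.current_tool_pos(),4))
print(robot.current_time_s())
save('top','t9');save('scene','s9')
a=cv2.imread('pics/t9.png');b=cv2.imread('pics/s9.png')
cv2.imwrite('pics/v12.png',np.hstack([cv2.resize(a[150:270,270:400],(390,360)),cv2.resize(b[170:290,240:370],(390,360))]))
E
```

```text
32 False [-0.3 -0.3  0.4] [ 0.4051 -0.3051  0.1047]
26 False [-0.7  0.5 -0.3] [ 0.4008 -0.3089  0.0977]
20 False [-0.4  0.4 -0.6] [ 0.3972 -0.3121  0.0902]
14 False [-0.8  1.   0. ] [ 0.3941 -0.3148  0.0821]
8 False [ 0.5 -0.1  0.3] [ 0.3917 -0.3169  0.0735]
3 False [0.  0.1 1.2] [ 0.39   -0.3184  0.0661]
press True [-1.3  1.1  7.7] [ 0.3901 -0.319   0.0583]
21.0333
```

View pics/v12.png

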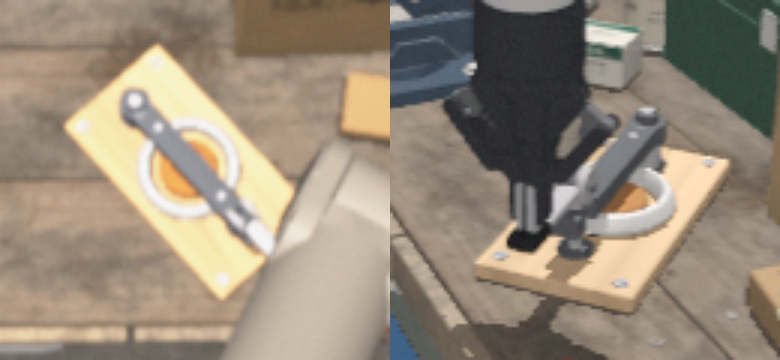

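```bash
python3 - <<'E'
from h import *
c=np.array(robot.current_tool_pos());
print('press',robot.line_to((c-[0,0,.012]).tolist(),TIL,velocity=.02,f_stop=20),np.round(robot.current_contact_force(),1),np.round(robot.current_tool_pos(),4))
robot.line_to([c[0],c[1],.2],TIL,velocity=.2)
robot.line_to([.246,-.44,.22],TIL,velocity=.25)
print(robot.current_time_s())
save('top','ta');save('scene','sa')
a=cv2.imread('pics/ta.png');b=cv2.imread('pics/sa.png')
for im,c,org in((a,'top',(285,155)),(b,'scene',(260,175))): pass
A=cv2.resize(a[160:250,295:395],(400,360),interpolation=cv2.INTER_CUBIC);B=cv2.resize(b[190:280,260:360],(400,360),interpolation=cv2.INTER_CUBIC)
cv2.imwrite('pics/v13.png',np.hstack([A,B]))
for d in(0,3,6):
  t=np.radians(d);P=F(0,-.075-.1*np.cos(t)+.006*np.sin(t),.074+.1*np.sin(t)+.006*np.cos(t))[None];Q=F(0,-.075-.1*np.cos(t)-.006*np.sin(t),.074+.1*np.sin(t)-.006*np.cos(t))[None]
  print(d,[((proj('top',v)[0]-[295,160])*4).round(0) for v in(P,Q)],[((proj('scene',v)[0]-[260,190])*4+[400,0]).round(0) for v in(P,Q)])
E
```

```text
press True [-1.1  0.6  7.5] [ 0.39   -0.319   0.0583]
23.2
0 [array([320., 349.]), array([318., 350.])] [array([489., 240.]), array([490., 259.])]
3 [array([321., 347.]), array([320., 349.])] [array([489., 230.]), array([489., 251.])]
6 [array([321., 346.]), array([320., 349.])] [array([490., 221.]), array([489., 242.])]
```

View pics/v13.png

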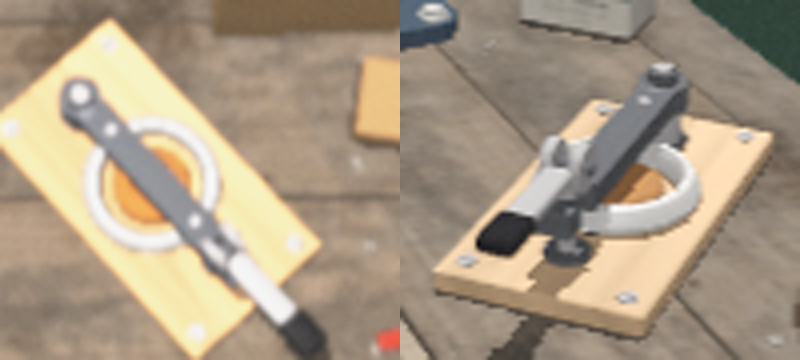

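The top view shows the strap and lever in line. I overlay the predicted pad outline on the scene picture to check how level the lever is.

```bash
python3 - <<'E'
from h import *
b=cv2.imread('pics/sa.png');k=14
x0,y0=272,222
outs=[]
for d in(None,0,4):
  v=cv2.resize(b[y0:y0+36,x0:x0+28],None,fx=k,fy=k,interpolation=cv2.INTER_CUBIC)[:, :390]
  if d is not None:
    t=np.radians(d)
    for ss,hh in((.066,.006),(.1,.006),(.1,-.006)):
      q=[F(x,-.075-ss*np.cos(t)+hh*np.sin(t),.074+ss*np.sin(t)+hh*np.cos(t)) for x in(-.012,.012)]
      uv=((proj('scene',np.array(q))-[x0-.5,y0-.5])*k).astype(int)
      cv2.line(v,tuple(map(int,uv[0])),tuple(map(int,uv[1])),(0,0,255),2)
  outs.append(v)
im=np.hstack(outs);cv2.imwrite('pics/v14.png',cv2.resize(im,(780,int(im.shape[0]*780/im.shape[1]))))
E
```

```text
(no output)
```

View pics/v14.png

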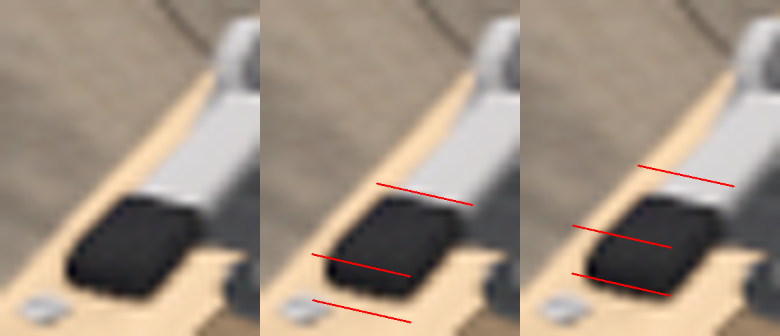

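```bash
python3 - <<'E'
from h import *
b=cv2.imread('pics/sa.png')
v=cv2.resize(b[190:280,260:360],None,fx=6.6,fy=6.6,interpolation=cv2.INTER_CUBIC)
N={'nut':F(0,.08,.068),'r1':F(0,.08-.034,.058),'corA':F(-.065,-.12,.015),'corB':F(.065,-.12,.015),'corC':F(.065,.12,.015),'e1':F(-.013,-.101,.058),'e2':F(.013,-.101,.058),'e3':F(.013,-.101,.040),
'pin':F(0,-.075,.074)}
for n,p in N.items():
  uv=proj('scene',p[None])[0];q=(uv-[259.5,189.5])*6.6;print(n,uv.round(1),q.round(0));cv2.drawMarker(v,tuple(map(int,q)),(0,0,255),0,12,1)
cv2.imwrite('pics/v15.png',v)
E
```

```text
nut [325.4 206.4] [435. 112.]
r1 [320.5 215.4] [402. 171.]
corA [267.3 257.1] [ 51. 446.]
corB [320.4 269.6] [402. 529.]
corC [353.3 222.9] [619. 220.]
e1 [291.4 241.5] [211. 343.]
e2 [302.1 243.8] [281. 358.]
e3 [302.1 250.7] [281. 404.]
pin [301.4 231.2] [276. 275.]
```

View pics/v15.png

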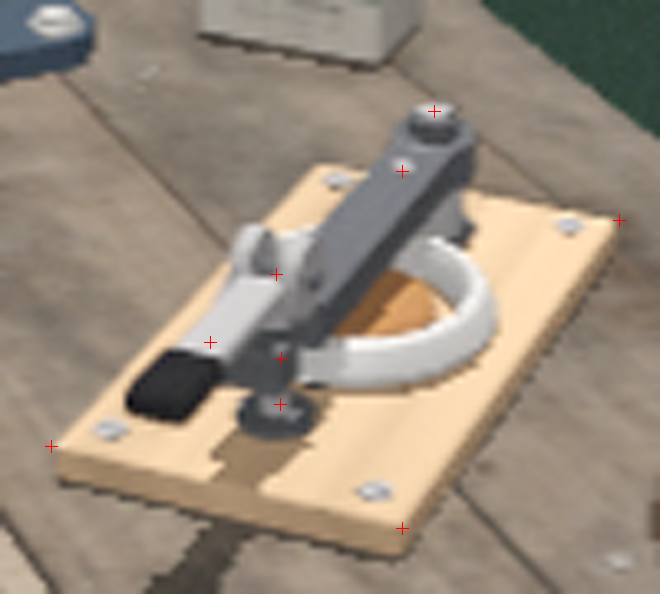

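Pin, nut and rivet project onto their image positions. The pad's side edge slopes at 1.18 in the image; predictions are 1.09 for level and 0.89 for 4° up. Two presses also stopped at the same height, so the lever is against its stop. Last check before handing in: whether the rim or any loose things moved.

```bash
python3 - <<'E'
from h import *
a=cv2.cvtColor(cv2.imread('pics/top0.png'),6);b=cv2.cvtColor(save('top','tb'),cv2.COLOR_RGB2GRAY)
for n,(x,y,w,h) in dict(bulb=(240,170,40,34),sand=(403,185,40,26),pliers=(418,251,60,25)).items():
    s=np.s_[y-h//2-3:y+h//2+3,x-w//2-3:x+w//2+3]
    print(n,cv2.phaseCorrelate(a[s].astype(float),b[s].astype(float)))
f=lambda x,y:(295+(x+.5)/4-.5,160+(y+.5)/4-.5)
r=atz('top',f(152,184),.03);print('rim',r,'before .5023 -.2178')
workorder.close_job();print(robot.current_time_s())
E
```

```text
bulb ((-0.04364439030829459, -0.05660737299805163), 0.9999169964826912)
sand ((-0.07455781879590972, 0.028950995137272173), 1.024475149158251)
pliers ((0.03274337268076977, -0.01468993226688653), 1.0045957502002498)
rim [ 0.50223412 -0.2160516   0.03      ] before .5023 -.2178
the job is handed in; nothing more can be done
the job is handed in; nothing more can be done
```

The strap is home on the bolt, the cam lever is pushed down to its stop, and the hand is away from everything. I handed the job in at roughly 23 s of the 43 s allowed.

- **Strap:** I swung it home with the back of the closed finger and pressed it twice against its stop, at 12 N and 18 N. From the rivet positions it is home to within about 0.3°.
- **Lever:** I pushed it down and pressed twice, at about 18–20 N. Both presses stopped at the same height, and the slope of the pad's edge in the picture fits level. The pad's position in the same picture would also allow about 1–2° up, which is roughly what the calibration can resolve.
- **Loose things:** The carton, sanding block and pliers moved less than 0.1 pixel in the top picture. The rim agrees with its first position to about 2 mm, which is as well as I can measure it.
- **Disagreement found:** The fingertips turned out to be about 18 mm above the reported TCP, not 17 mm below it as stated. My first push passed over the strap without touching it. I measured the offset in the scene picture and corrected for it. The final lever press suggests the offset is nearer 22 mm.

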